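# Seat the sample carousel on its hidden square drive and load a blood tube

## Task

Fit the sample carousel into the round well of the sample changer: lower it by its handle onto the square drive, which has stopped at some unknown angle, and turn it gently to and fro, without forcing it down, until it drops fully home; let go of it. Then take the blood tube from its stand and lower it upright all the way down into any cup of the carousel. Drop neither, and leave the other things on the table where they are.

Things in the scene. Friction and masses are not known exactly. Their poses are not given: they have to be found in the camera images.
- sampler: sample changer, a white bench instrument fixed to the table: deck 180x180 mm, 50 mm high, with a round vertical-walled well of 116.5 mm inner diameter in its middle; behind the deck a box 52 mm deep, 180 mm wide, 80 mm high. Origin: on the well's axis at table height; x points from the display to the rear box, z up
- turntable (a point): point on the well's axis on the flat top of the steel turntable in its bottom, 25 mm above the table. A square drive stands centred on it: 28 mm across flats, 12 mm high, with a 0.6 mm bevel round its top. The turntable is stiff (0.35 N m to turn it) and has stopped at an angle that is not reported: this point's axes are the sampler's
- carousel: sample carousel, loose, 112 mm in diameter, 94 mm high, 0.28 to 0.44 kg. Origin: centre of its underside; z up. Fully home, its underside lies flat on the turntable; until the socket meets the drive it stands 11 to 12 mm higher. The rim of its underside is bevelled 3 mm. The well leaves it 2 mm of play all round
- socket (a point): centre of the carousel's underside: a square socket, 30 mm across flats, 14 mm deep, sides parallel to the carousel's x and y, sharp-edged. It fits over the drive in four positions, every 90 degrees, with about 4 degrees of play; then the carousel falls home by its own weight if held loosely
- handle (a point): grip point on the carousel's handle, 80 mm above its underside, on its axis: an upright fin 40 mm long along the carousel's x, 12 mm thick along its y, from 53 to 94 mm above the underside, on a round hub 24 mm across
- cup (a point): centre of the floor of one of the six round upright cups on the carousel, the one on its +y side; axes as the carousel's. All six are alike: 38 mm from the axis, at 30, 90, 150, 210, 270, 330 degrees from the carousel's x; inner diameter 15.6 mm, floor 14 mm and mouth 54 mm above the underside, outer diameter 24 mm
- tube: stoppered blood tube, loose, 91 mm long, about 14 g; barrel 12 mm in diameter with a round bottom, stopper 16 mm in diameter from 70 to 91 mm. Origin: centre of its bottom; z towards the stopper. It stands in the middle hole of the tube stand.
- tube_stand: white tube stand, 42x112x46 mm, fixed to the table; three upright holes of 15 mm diameter, 40 mm deep, 35 mm apart along its y; only the middle one is occupied. Origin: centre of its underside.
- timer: bystander: white timer with three buttons, 61x61x21 mm, loose
- tape_roll: bystander: roll of surgical tape lying flat, 53 mm across, 18 mm high, loose
- petri_dish: bystander: shallow petri dish, 62 mm across, 14 mm high, loose
- dropper_bottle: bystander: brown dropper bottle, 32 mm across, 86 mm high, loose
- vial: bystander: small capped vial, 21 mm across, 45 mm high, loose
- syringe: bystander: syringe lying flat, 114 mm long, loose
Not all that is in view belongs to the job. Of the things shaped like the tube_stand, the white one is meant.

How it is judged (in metres and radians):
On the way:
1. the carousel lies fully home on the turntable and has been let go, the tube still in its stand (z of carousel in the frame of sampler between 0.022 and 0.0275 m and horizontal distance between carousel and sampler below 0.004 m and angle between carousel's own z axis and vertical below 0.04 rad and contact force between the fingers and carousel below 0.1 N and horizontal distance between tube and tube_stand below 0.01 m), for 0.2 s.
At the end, for the whole second after the job is handed in: carousel fully home on the turntable (underside within 2.5 mm of it, within 4 mm of the axis, level within 0.04 rad); tube on the floor of one of its cups (bottom within 4 mm of that floor, 33 to 43 mm from the carousel axis, within 0.15 rad of upright); both let go and at rest (z of carousel in the frame of sampler between 0.022 and 0.0275 m and horizontal distance between carousel and sampler below 0.004 m and angle between carousel's own z axis and vertical below 0.04 rad and z of tube in the frame of carousel between 0.011 and 0.018 m and horizontal distance between tube and carousel between 0.033 and 0.043 m and angle between tube's own z axis and vertical below 0.15 rad and contact force between the fingers and tube below 0.1 N and contact force between the fingers and carousel below 0.1 N and linear speed of each of tube, carousel below 0.02 m/s); the robot touches nothing.
It fails at once if the carousel pressed on the sample changer with more than 40 N while it stands (moving under 15 mm/s) before it is home (contact force between carousel and sampler above 40 N and z of carousel in the frame of sampler above 0.029 m and linear speed of carousel below 0.015 m/s).
It fails at once if the tube dropped (falling free faster than 0.6 m/s) (linear speed of tube above 0.6 m/s and contact force between the fingers and tube below 0.1 N).
It fails at once if the carousel dropped (falling free faster than 0.75 m/s) (linear speed of carousel above 0.75 m/s and contact force between the fingers and carousel below 0.1 N).
It fails at once if a bystander moved by more than 25 mm (distance of any of timer, tape_roll, petri_dish, dropper_bottle, vial, syringe from where it was at the start of the episode above 0.025 m).
It also fails if it takes over 72 s, if anything falls off the work surface, if the arm or the gripper's body presses on something with over 40 N, if the wrist force passes 120 N, or if a joint passes its speed limit or range.

## Robot

A 6-joint arm with a two-finger parallel gripper is mounted at the origin on a cart in front of the work surface, level with it; the furniture and walls round the work are solid. World frame = base frame: x ahead of the robot, y to its left, z up, the work surface at z = 0. Lengths are in mm, angles in degrees, forces in N, time in s.
With the tool pointing down it reaches from about 300 to 850 mm from the base axis. Payload 4.2 kg.
Tool frame: the origin (TCP) lies on the centre line of the jaws, within the pads' length; the fingertips stand 14 mm ahead of it and the grasp point (between the pads) lies 5 mm behind it (env.finger_overhang is the z of the fingertips in the tool frame, in mm); z points along the fingers, y is the line along which they close (so a half turn about z gives the same grasp; the last joint's range is limited). The gripper opens to 91 mm and grips with 3 to 60 N. Pads are 32 mm wide; open, the fingers measure 118 mm over their backs; the gripper's body (76 mm by 178 mm) begins 60 mm behind the grasp point.
Start: joints at [-64.63, 18.312, 89.639, -0, 72.044, -1.146], TCP at [256.717, -514.527, 227.976] pointing down, gripper open.
Joint ranges: [-177.97, 177.97], [-48.28, 115.42], [12.27, 149.76], [-77.06, 257.06], [2.81, 150.46], [-146.56, 146.56]. Speed limits (degrees/s): [147.25, 147.25, 180, 180, 180, 180].

## Interface

Orientations are given as [roll, pitch, yaw] about the fixed x, y, z axes, in that order (R = Rz(yaw) Ry(pitch) Rx(roll)).
In Python, from workcell import sensors, viewer, env gives the robot as it stands. The module is installed in compiled form; this text tells all that it offers.
- The arm moves only by the tool step_arm, never from a script. Its argument "plan" is one flat list of numbers, 6 for each row, row after row: the shift along the tool's x, y, z in cm, then the turn, a rotation vector about the tool's x, y, z in rad. In form: [x, y, z, wx, wy, wz, x, y, z, wx, wy, wz, ...]. A call has 1 to 5 rows; each row shifts and turns the commanded pose from where the row before left it, along the tool's axes as they then stand; what a row does not reach is not made up. A row lasts 1/12 s, in which the tool goes at most 41.7 mm and 7.16 degrees, less where a joint would pass 70% of its speed; a pose out of reach is approached as far as the arm can. A call is refused whole if a number of a shift passes 4.17 or a number of a turn 0.125, either way. A call with a gripper value outside its range is refused whole. "hand" is the finger opening in cm, from 0 to 9.12, set as the call begins (left out, the last holds). The fingers move at their own pace and stop on an object; "newtons" is the grip in N (left out, the last holds). Time passes only in rows, so rows that do not move let the fingers close. It gives the time, the measured TCP pose, the force, the opening and the grip force at its end, in the units of the state.
- sensors.state(): the state, without advancing time (a new reading comes with each control period).
- viewer.grab_frame(name): name is "scene" or "top" or "wrist"; returns a dict with "img" (384x512x3 uint8, red, green, blue), "fx", "fy", "cx", "cy" (pixels), "k1" (the pictures are not rectified: a ray, as slopes to the right and down, at radius r is drawn at 1 + k1 r^2 times it, then the intrinsics apply), "position" and "attitude" of the camera in the world. Camera axes: x right, y down, z forward; pixel columns grow to the right and rows downward; lengths in mm; the calibration is good to about 2 mm. A picture is of the moment at which its call begins. There is no depth.
- env.job_done(): hands the job in; it is judged then, once.
Trained networks look in a picture, given as the dict that the camera call returned (one of the last four; its "shot" number tells which), for a name from the list of things; names that differ only in an ending like _2 or _b are one class to them, and where a whole thing is asked for, a point or a joint stands for the part that bears it (a point fixed in the world has none). Each returns a list of dicts, best first, with "score" (0 to 1); they miss things now and then, are a little off and sometimes report something else, mostly with a low value. They report only what shows in the picture. A call takes as long as a camera call. They do not tell look-alikes from the thing itself.
- viewer.boxes_of(name, picture): "location" ([column, row] in pixels, amid what is visible of it).
- viewer.pinpoint(name, picture): "location" ([column, row] in pixels: a listed point, or the origin of a listed thing).
The state is a dict: "time_s": time; "qpos": joint angles; "qvel": joint speeds; "effort": joint torques, N m; "ee_pos": TCP position; "ee_rot": TCP orientation; "force": force on the tool from outside, world axes, zero at the start; "torque": the same for the moment, N m; "gripper_width": finger opening in mm; "gripper_force": force on a finger pad.
Only numpy, scipy, OpenCV 4.12 (cv2) and the standard library are available. Lean on these libraries where they do the work, as an engineer would, in place of code of your own. Each camera call takes 0.05 s, during which the arm holds its last target. There are 200 camera calls.

## Working session

There is one attempt and no reset: what is moved stays moved. The work goes in short steps, Python scripts to look and compute and a tool call to move; the robot and the scene stay as the last step left them, time stands still between calls to the robot, and variables do not carry over. Pictures are saved under pics/ and viewed, at most 10 in all, crops included, and the job is handed in when it is done.

Besides the shell and the picture viewer there is one more tool, called as name(argument=value, ...) on one line, values as JSON. step_arm: Moves the arm, as the interface text tells. Its arguments: {"type":"object","properties":{"plan":{"type":"array","items":{"type":"number"}},"hand":{"type":"number"},"newtons":{"type":"number"}},"required":["plan"]}

```bash
mkdir -p pics; cat > h.py <<'E'
import numpy as np, cv2
from scipy.spatial.transform import Rotation as R
from workcell import sensors, viewer, env
def K(p): return np.array([[p['fx'],0,p['cx']],[0,p['fy'],p['cy']],[0,0,1]])
def att(p):
    a=np.array(p['attitude'],float)
    return a if a.shape==(3,3) else R.from_euler('xyz',a,degrees=True).as_matrix()
def ray(p,uv):
    s=np.array([(uv[0]-p['cx'])/p['fx'],(uv[1]-p['cy'])/p['fy']]); u=s.copy()
    for _ in range(20): u=s/(1+p['k1']*(u@u))
    d=att(p)@np.array([u[0],u[1],1]); return np.array(p['position'],float),d
def onz(p,uv,z):
    o,d=ray(p,uv); return o+d*(z-o[2])/d[2]
def proj(p,X):
    c=att(p).T@(np.array(X,float)-np.array(p['position'])); u=c[:2]/c[2]; u=u*(1+p['k1']*(u@u))
    return np.array([p['fx']*u[0]+p['cx'],p['fy']*u[1]+p['cy']])
def tri(obs):
    A=np.zeros((3,3));b=np.zeros(3)
    for p,uv in obs:
        o,d=ray(p,uv);d=d/np.linalg.norm(d);M=np.eye(3)-np.outer(d,d);A+=M;b+=M@o
    return np.linalg.solve(A,b)
def save(p,n): cv2.imwrite(n,p['img'][:,:,::-1])
E
python3 - <<'E'
from h import *
s=sensors.state();print(s)
P={}
for n in('top','scene','wrist'):
    p=viewer.grab_frame(n);P[n]=p;print(n,p['position'],p['attitude'],p['fx'],p['k1'])
    for k in['sampler','turntable','carousel','handle','socket','cup','tube','tube_stand','timer','dropper_bottle']:
        print(k,[(np.round(d['location']),round(d['score'],2)) for d in viewer.pinpoint(k,p)[:3]])
im=np.hstack([P['top']['img'],P['scene']['img']]);
cv2.imwrite('pics/a.png',P['top']['img'][:,:,::-1]);cv2.imwrite('pics/b.png',P['scene']['img'][:,:,::-1])
E
```

```text
{'time_s': 0.0, 'qpos': array([-6.46301581e+01,  1.83494748e+01,  8.97041682e+01, -1.51863828e-03,
        7.20442176e+01, -1.14507628e+00]), 'qvel': array([ 0.10074409, -0.00601277, -0.00174969, -0.07597609, -0.11660707,
       -0.07122941]), 'effort': array([-1.35263740e-04, -4.12468028e+01, -2.31970382e+01,  7.27770827e-02,
        4.58117318e-02, -1.47567948e-04]), 'ee_pos': array([ 256.49789701, -514.09653024,  227.15714211]), 'ee_rot': array([-1.79902130e+02, -5.12064657e-04,  2.65153871e+01]), 'force': array([ 0.21074776, -0.1943656 , -0.19625965]), 'torque': array([-0.00148702, -0.0015504 ,  0.00313077]), 'gripper_force': 0.0, 'gripper_width': 91.60320667097295}
top [ 239.1698092   -34.51313842 1475.58149615] [-165.44952128    0.27014908  -67.29943727] 358.342693386018 0.013640249083558572
sampler [(array([274., 210.]), 0.61)]
turntable [(array([278., 209.]), 0.84)]
carousel [(array([332., 255.]), 0.76)]
handle [(array([329., 252.]), 0.75), (array([202., 211.]), 0.52)]
socket [(array([327., 257.]), 0.9)]
cup [(array([326., 262.]), 0.61), (array([226., 172.]), 0.59)]
tube []
t
[... 330 characters left out ...]
9613270443
sampler [(array([269., 221.]), 0.82)]
turntable [(array([273., 216.]), 0.71)]
carousel [(array([326., 257.]), 0.74)]
handle [(array([330., 244.]), 0.68)]
socket [(array([330., 259.]), 0.96)]
cup [(array([320., 265.]), 0.6)]
tube [(array([322., 265.]), 0.41)]
tube_stand [(array([131., 186.]), 0.71), (array([159., 194.]), 0.53), (array([194., 211.]), 0.4)]
timer [(array([206., 235.]), 0.42)]
dropper_bottle [(array([341., 224.]), 0.44)]
wrist [ 324.33900971 -478.76901618  383.62256784] [ 1.64332852e+02  1.04365739e-02 -6.35084585e+01] 308.04777843827463 0.024967601731804685
sampler []
turntable []
carousel []
handle []
socket []
cup []
tube []
tube_stand []
timer []
dropper_bottle []
```

View pics/a.png

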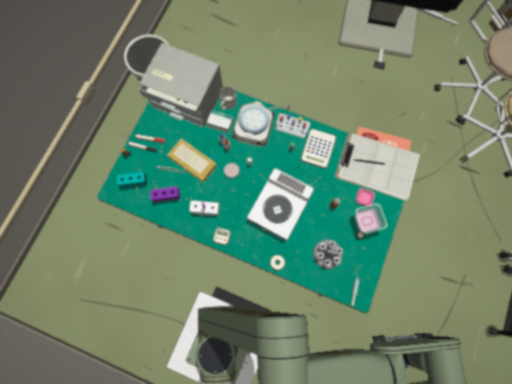

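View pics/b.png

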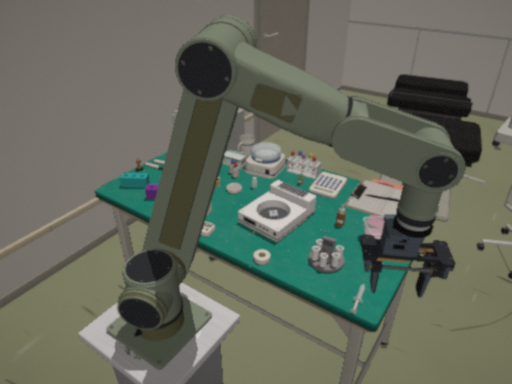

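The top picture shows the sampler at (278,208), the carousel at (328,255) and the white stand at (204,208). The teal (131,179) and purple (165,194) stands are decoys. The scene picture agrees: carousel at (328,258), sampler at (273,212).

```bash
python3 - <<'E'
from h import *
t=viewer.grab_frame('top');s=viewer.grab_frame('scene')
def b(k,p,near):
    L=[d['location'] for d in viewer.pinpoint(k,p)]; L=[l for l in L if np.hypot(*(np.array(l)-near))<14]; return L[0] if L else None
for k,nt,ns,z in[('turntable',(278,208),(273,215),25),('sampler',(278,208),(270,220),0),('handle',(329,252),(330,244),80),('socket',(327,257),(330,259),0),('tube_stand',(204,208),(194,211),0)]:
    a=b(k,t,nt);c=b(k,s,ns)
    print(k,a is not None and onz(t,a,z).round(),c is not None and onz(s,c,z).round())
for k,uv,z in[('tape',(277,262),18),('timer',(221,236),21),('syr',(355,291),5),('dropper',(335,203),60),('stand',(204,208),46),('vial',(249,161),40),('petri',(232,170),10),('tube top?',(204,208),97),('pinkbox',(370,220),20)]: print(k,onz(t,uv,z).round())
st=sensors.state();p=viewer.grab_frame('wrist')
Rt=R.from_euler('xyz',st['ee_rot'],degrees=True).as_matrix()
print(Rt.T@(np.array(p['position'])-st['ee_pos']),Rt.T@att(p))
cv2.imwrite('pics/c.png',cv2.resize(t['img'][140:310,110:390,::-1],None,fx=2.8,fy=2.8,interpolation=cv2.INTER_CUBIC))
E
```

```text
turntable [574. -10.  25.] [557.  -4.  25.]
sampler [567.  -0.   0.] [554.   6.   0.]
handle [ 480. -267.   80.] [ 480. -255.   80.]
socket [ 481. -266.    0.] [ 499. -254.    0.]
tube_stand [484. 267.  -0.] [458. 277.   0.]
tape [373. -84.  18.]
timer [382. 165.  21.]
syr [ 388. -410.    5.]
dropper [ 679. -212.   60.]
stand [457. 272.  46.]
vial [718. 182.  40.]
petri [662. 239.  10.]
tube top? [450. 261.  97.]
pinkbox [ 678. -374.   20.]
[  76.45611053   -1.79133988 -155.64093996] [[-4.74752680e-04 -9.62848439e-01 -2.70041956e-01]
 [ 9.99999849e-01 -3.82236712e-04 -3.95185208e-04]
 [ 2.77283512e-04 -2.70042103e-01  9.62848475e-01]]
```

View pics/c.png

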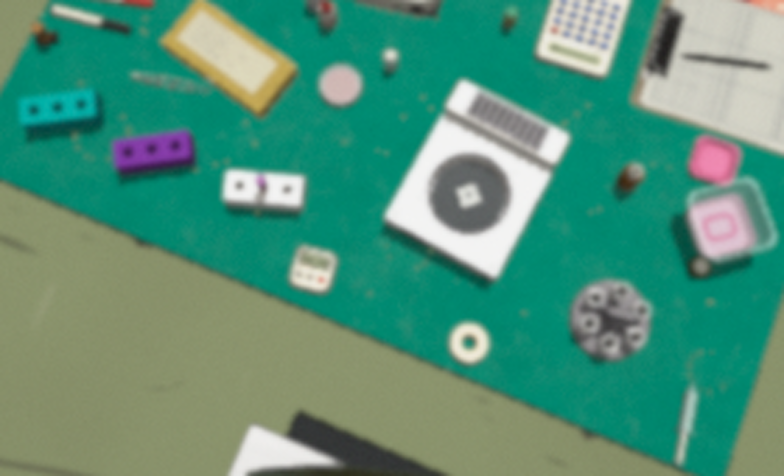

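The zoomed top view shows the white stand at about (264,190), with the tube's purple stopper at (262,183). The carousel is at (612,320), the well with the square drive at (469,194), and the tape roll at (469,343).

step_arm(plan=[2.5,-1,0,0,0,0,3.1,-1.25,0,0,0,0,3.1,-1.25,0,0,0,0,3.1,-1.25,0,0,0,0,3.1,-1.25,0,0,0,0])

```text
time_s: 2.72
ee_pos: [364.0, -393.2, 228.0]
ee_rot: [180.0, -0.0, 26.5]
force: [0.9, -0.9, -0.9]
gripper_width: 91.2
gripper_force: 0.0
```

step_arm(plan=[3.1,-1.25,0,0,0,0,3.1,-1.25,0,0,0,0,3.1,-1.25,0,0,0,0,3.1,-1.25,0,0,0,0,2.5,-1,0,0,0,0])

```text
time_s: 3.13
ee_pos: [471.1, -272.2, 228.1]
ee_rot: [180.0, -0.0, 26.6]
force: [-0.2, -0.8, 0.5]
gripper_width: 90.7
gripper_force: 0.0
```

step_arm(plan=[1,-0.5,0,0,0,0,0,0,0,0,0,0,0,0,0,0,0,0])

```text
time_s: 3.38
ee_pos: [476.2, -265.4, 227.9]
ee_rot: [180.0, 0.1, 26.6]
force: [-1.0, 0.0, 1.0]
gripper_width: 91.1
gripper_force: 0.0
```

```bash
python3 - <<'E'
from h import *
st=sensors.state();print(st['ee_pos'],st['ee_rot'])
p=viewer.grab_frame('wrist');save(p,'pics/d.png')
for k,z in[('handle',80),('socket',0),('cup',14),('carousel',0)]:
    print(k,[(np.round(d['location']),round(d['score'],2),onz(p,d['location'],z).round(1)) for d in viewer.pinpoint(k,p)[:7]])
E
```

```text
[ 476.23131702 -265.38946119  227.8976962 ] [1.79980419e+02 5.60240219e-02 2.65801295e+01]
handle [(array([246., 169.]), 0.58, array([ 485.5, -255. ,   80. ]))]
socket [(array([246., 159.]), 0.79, array([ 482.7, -255.9,    0. ]))]
cup [(array([239., 188.]), 0.81, array([ 447.9, -263.6,   14. ]))]
carousel [(array([252., 157.]), 0.91, array([ 488.1, -261.3,    0. ]))]
```

View pics/d.png

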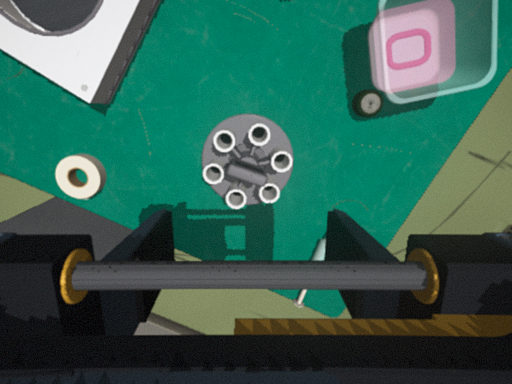

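The wrist picture shows the carousel with cup mouths at about (224,141), (259,133), (282,161), (269,193), (236,199) and (213,174). The fin runs from (228,167) to (267,182), and the tape roll is at (80,176).

```bash
python3 - <<'E'
from h import *
p=viewer.grab_frame('wrist')
g=cv2.cvtColor(p['img'],cv2.COLOR_RGB2GRAY)
M=[(224,141),(259,133),(282,161),(269,193),(236,199),(213,174)]
X=np.array([onz(p,m,54)[:2] for m in M]);c=X.mean(0);print(X.round(1),c)
D=X-c;a=np.degrees(np.arctan2(D[:,1],D[:,0]));print(np.hypot(*D.T).round(1),a.round(1))
th=np.degrees(np.angle(np.exp(1j*np.radians(6*a)).mean()))/6;print('cup phase mod60',th)
f=onz(p,(267,182),94)-onz(p,(228,167),94);print('fin',np.degrees(np.arctan2(f[1],f[0])),np.linalg.norm(f),onz(p,(247,174),94))
E
```

```text
[[ 497.3 -223.4]
 [ 521.3 -253. ]
 [ 505.7 -288.8]
 [ 467.5 -292.8]
 [ 444.8 -262.9]
 [ 459.5 -227.9]] [ 482.69826984 -258.10227132]
[37.6 39.  38.4 37.8 38.2 38.1] [  67.1    7.6  -53.1 -113.7 -172.8  127.5]
cup phase mod60 7.102829666141651
fin -85.11848136861565 40.32447330314368 [ 484.19404144 -257.48708237   94.        ]
```

step_arm(plan=[1.5,-1.5,0,0,0,0,2.5,-2.4,0,0,0,0,2.6,-2.5,0,0,0,0,2.6,-2.5,0,0,0,0,2.6,-2.5,0,0,0,0])

```text
time_s: 4.1
ee_pos: [531.3, -109.8, 228.1]
ee_rot: [180.0, -0.0, 26.4]
force: [1.1, -0.1, 0.2]
gripper_width: 91.3
gripper_force: 0.0
```

step_arm(plan=[2.6,-2.5,0,0,0,0,2.5,-2.4,0,0,0,0,1.8,-1.8,0,0,0,0,1.1,-1.1,0,0,0,0,0,0,0,0,0,-0.05])

```text
time_s: 4.52
ee_pos: [568.8, -2.5, 227.8]
ee_rot: [-180.0, -0.1, 29.6]
force: [-0.1, -0.2, -0.6]
gripper_width: 91.4
gripper_force: 0.0
```

step_arm(plan=[0,0,0,0,0,-0.12,0,0,0,0,0,-0.12,0,0,0,0,0,-0.12,0,0,0,0,0,-0.12,0,0,0,0,0,-0.12])

```text
time_s: 4.93
ee_pos: [567.9, -5.7, 228.0]
ee_rot: [180.0, 0.0, 64.0]
force: [0.2, -0.7, 0.0]
gripper_width: 90.9
gripper_force: 0.0
```

step_arm(plan=[0,0,0,0,0,-0.12,0,0,0,0,0,-0.12,0,0,0,0,0,-0.12,0,0,0,0,0,-0.12,0,0,0,0,0,-0.1], hand=5)

```text
time_s: 5.35
ee_pos: [567.9, -5.7, 228.0]
ee_rot: [-180.0, 0.0, 97.3]
force: [-0.5, -0.2, 1.0]
gripper_width: 60.8
gripper_force: 0.0
```

step_arm(plan=[0,0,0,0,0,0,0,0,0,0,0,0])

```text
time_s: 5.52
ee_pos: [567.9, -5.5, 228.0]
ee_rot: [180.0, 0.0, 96.8]
force: [-0.4, 0.2, 0.1]
gripper_width: 50.3
gripper_force: 0.0
```

```bash
python3 - <<'E'
from h import *
st=sensors.state();print(st['ee_pos'],st['ee_rot'],st['qpos'])
p=viewer.grab_frame('wrist')
for k,z in[('turntable',25),('sampler',0)]:
    print(k,[(np.round(d['location']),round(d['score'],2),onz(p,d['location'],z).round(1)) for d in viewer.pinpoint(k,p)[:7]])
u,v=viewer.pinpoint('turntable',p)[0]['location'];u=int(u);v=int(v);u0,v0=max(u-100,0),max(v-75,0)
print(u0,v0)
np.save('w.npy',p['img']);import pickle;pickle.dump(p,open('w.pkl','wb'))
cv2.imwrite('pics/e.png',cv2.resize(p['img'][v0:v0+150,u0:u0+200,::-1],None,fx=4,fy=4,interpolation=cv2.INTER_CUBIC))
E
```

```text
[567.92267282  -5.50581121 227.9556828 ] [1.79997457e+02 7.24863626e-03 9.67934691e+01] [-1.71181769e+00  1.76758652e+01  9.05772940e+01 -7.15281824e-03
  7.17432536e+01 -8.50304632e+00]
turntable [(array([252., 169.]), 0.67, array([570.7,  -1.8,  25. ]))]
sampler [(array([251., 163.]), 0.96, array([569. ,   1.4,   0. ]))]
152 94
```

View pics/e.png

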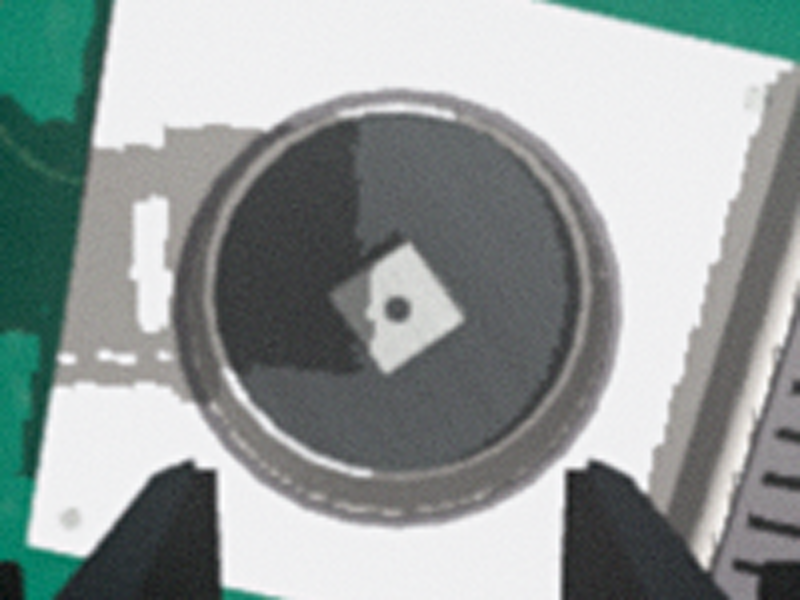

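The close crop shows the drive's top corners at about (330,295), (410,243), (465,320) and (387,375), with its hub hole at (397,309). The well rim spans columns 172–620 and rows 88–525.

```bash
python3 - <<'E'
import pickle
from h import *
p=pickle.load(open('w.pkl','rb'))
px=lambda c:(c[0]/4-.375+152,c[1]/4-.375+94)
C=np.array([onz(p,px(c),37)[:2] for c in[(330,295),(410,243),(465,320),(387,375)]])
print('drive',C.mean(0),onz(p,px((397,309)),37))
e=np.roll(C,-1,0)-C;print(np.hypot(*e.T),np.degrees(np.arctan2(e[:,1],e[:,0])))
def circ(P):
    A=np.c_[2*P,np.ones(len(P))];s=np.linalg.lstsq(A,(P**2).sum(1),rcond=None)[0];return s[:2],np.sqrt(s[2]+s[:2]@s[:2])
for z,pts in[(50,[(172,310),(620,305),(395,88),(398,525)]),(25,[(214,285),(582,290),(400,112),(390,475)])]:
    print(z,circ(np.array([onz(p,px(c),z)[:2] for c in pts])))
a=onz(p,px((0,0)),50)
# deck edge left (115,0)-(30,545)
d=onz(p,px((115,0)),50)-onz(p,px((30,545)),50);print('front edge dir',np.degrees(np.arctan2(d[1],d[0])))
E
```

```text
drive [569.12252195  -1.27837648] [568.84262627  -1.38011634  37.        ]
[27.2893988  27.38712366 27.80486513 28.77326015] [  40.00166154  -47.67968453 -137.10870155  131.25207193]
50 (array([568.4398247 ,  -0.99796003]), np.float64(61.76512321312245))
25 (array([569.19837245,  -1.52030162]), np.float64(54.61384929187439))
front edge dir 84.12502954325409
```

step_arm(plan=[-2,-1,0,0,0,0,-3.2,-1.5,0,0,0,0,-3.2,-1.5,0,0,0,0,-3.2,-1.5,0,0,0,0,-3.2,-1.5,0,0,0,0])

```text
time_s: 6.13
ee_pos: [515.9, -161.7, 228.1]
ee_rot: [180.0, 0.0, 97.0]
force: [0.3, -0.6, -0.3]
gripper_width: 49.6
gripper_force: 0.0
```

step_arm(plan=[-3.2,-1.5,0,0,0,0,-3.2,-1.5,0,0,0,0,-1.9,-1.0,0,0,0,0,-1,-0.45,0,0,0,0,0,0,1,0,0,0])

```text
time_s: 6.55
ee_pos: [484.2, -260.4, 219.4]
ee_rot: [179.8, 0.2, 96.8]
force: [0.5, 1.4, 1.1]
gripper_width: 50.3
gripper_force: 0.0
```

step_arm(plan=[0,0,3,0,0,0,0,0,3,0,0,0,0,0,2.5,0,0,0,0,0,1,0,0,0,0,0,0,0,0,0])

```text
time_s: 6.97
ee_pos: [482.5, -255.9, 120.1]
ee_rot: [-179.7, -0.2, 97.1]
force: [0.2, -0.1, -0.2]
gripper_width: 49.9
gripper_force: 0.0
```

```bash
python3 - <<'E'
from h import *
st=sensors.state();print(st['ee_pos'],st['ee_rot'])
p=viewer.grab_frame('wrist');save(p,'pics/f.png')
print([(d['location'],onz(p,d['location'],80).round(1)) for d in viewer.pinpoint('handle',p)])
print('tcp axis z54',proj(p,[*st['ee_pos'][:2],54]),'z94',proj(p,[*st['ee_pos'][:2],94]))
for a in range(6):
    t=np.radians(7.1+60*a);print(proj(p,[482.7+38*np.cos(t),-258.1+38*np.sin(t),54]).round())
E
```

```text
[ 482.45528614 -255.90609562  120.10261315] [-179.72464947   -0.23395147   97.05233121]
[([250.1, 221.9], array([ 482.1, -254.8,   80. ]))]
tcp axis z54 [250.40635629 210.77937656] z94 [250.37940103 231.56530304]
[300. 214.]
[276. 171.]
[225. 171.]
[201. 214.]
[226. 253.]
[274. 253.]
```

View pics/f.png

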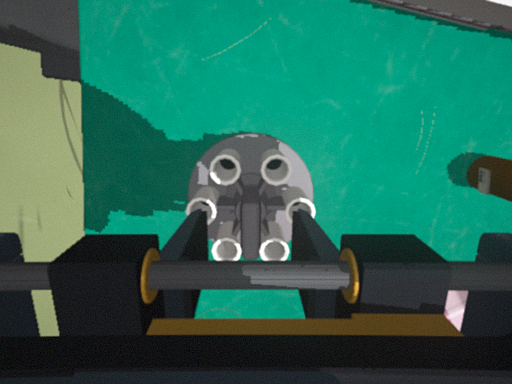

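The picture shows the fin between the open jaws at column 251. The cup mouths sit about 3 px above the prediction, so the carousel is centred at about (482.5,-255.5), right under the TCP.

step_arm(plan=[0,0,2,0,0,0,0,0,2,0,0,0,0,0,0.5,0,0,0,0,0,0,0,0,0])

```text
time_s: 7.4
ee_pos: [483.8, -257.9, 78.1]
ee_rot: [-180.0, -0.0, 97.0]
force: [-0.4, -0.6, 0.2]
gripper_width: 49.9
gripper_force: 0.0
```

step_arm(plan=[0,0,0,0,0,0,0,0,0,0,0,0,0,0,0,0,0,0,0,0,0,0,0,0,0,0,0,0,0,0], hand=0.5, newtons=25)

```text
time_s: 7.82
ee_pos: [484.0, -258.3, 78.6]
ee_rot: [179.9, 0.0, 97.0]
force: [0.1, 0.5, -0.5]
gripper_width: 19.7
gripper_force: 0.0
```

step_arm(plan=[0,0,0,0,0,0,0,0,0,0,0,0,0,0,0,0,0,0])

```text
time_s: 8.07
ee_pos: [483.4, -258.2, 78.2]
ee_rot: [-180.0, 0.0, 97.0]
force: [-1.6, -1.2, 3.9]
gripper_width: 12.2
gripper_force: 25.0
```

step_arm(plan=[0,0,-0.5,0,0,0,0,0,-1.5,0,0,0,0,0,-2,0,0,0,0,0,-2,0,0,0,0,0,-2,0,0,0])

```text
time_s: 8.48
ee_pos: [483.2, -257.7, 158.1]
ee_rot: [-179.9, -0.1, 97.0]
force: [0.3, -0.7, -2.8]
gripper_width: 12.0
gripper_force: 25.0
```

step_arm(plan=[0,0,-1.2,0,0,0,0,0,-0.5,0,0,0,0,0,0,0,0,0,0,0,0,0,0,0])

```text
time_s: 8.82
ee_pos: [483.2, -257.7, 174.1]
ee_rot: [-179.9, -0.1, 97.0]
force: [-0.1, -0.2, -4.1]
gripper_width: 11.8
gripper_force: 25.0
```

```bash
python3 - <<'E'
from h import *
st=sensors.state();print(st['ee_pos'],st['ee_rot'],st['force'],st['torque'],st['gripper_width'])
p=viewer.grab_frame('wrist')
T=st['ee_pos'];Rt=R.from_euler('xyz',st['ee_rot'],degrees=True).as_matrix()
g=cv2.cvtColor(p['img'],cv2.COLOR_RGB2GRAY);im=cv2.cvtColor(g,cv2.COLOR_GRAY2BGR)
for a in range(6):
    t=np.radians(30+60*a)
    q=proj(p,T+Rt@np.array([38*np.cos(t),38*np.sin(t),78.3-54]));print(q.round(1))
    cv2.drawMarker(im,tuple(int(x) for x in q.round()),(0,0,255),cv2.MARKER_CROSS,5,1)
cv2.imwrite('pics/g.png',cv2.resize(im[130:270,160:340],None,fx=4,fy=4,interpolation=cv2.INTER_CUBIC))
E
```

```text
[ 483.16133465 -257.74620567  174.12581419] [-1.79931516e+02 -5.40394224e-02  9.69908044e+01] [-0.07606197 -0.17068165 -4.08347226] [-0.07465596 -0.08607003  0.01322426] 11.754704668306871
[281.8 181.9]
[310.5 232.5]
[279.1 278.8]
[221.3 278.9]
[189.9 232.6]
[218.7 181.9]
```

View pics/g.png

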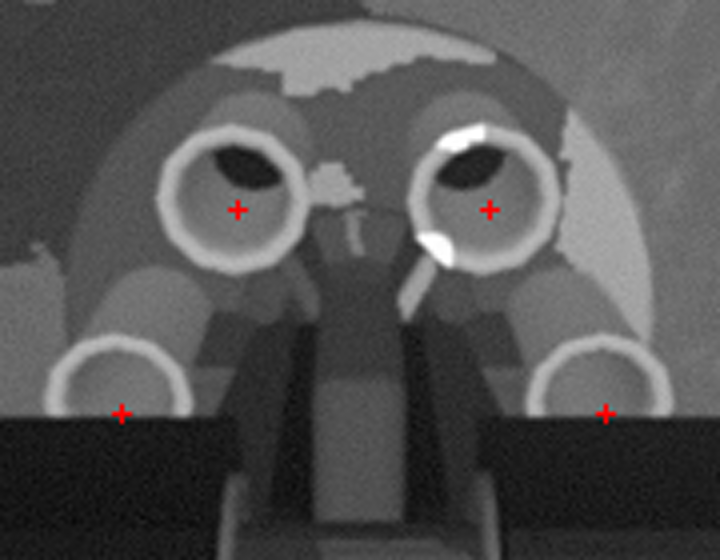

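The crop shows the carousel held square in the jaws: the front cups are level at (232,198) and (485,197), about 12 crop px (1.9 mm) above the marks. That leaves only a 1–2 mm offset along tool x.

step_arm(plan=[0.8,0.4,0,0,0,0,1.6,0.8,0,0,0,0,2.4,1.2,0,0,0,0,2.8,1.35,0,0,0,0,2.8,1.35,0,0,0,0])

```text
time_s: 9.28
ee_pos: [521.4, -147.0, 173.9]
ee_rot: [-179.9, -0.1, 96.9]
force: [0.0, -0.8, -3.2]
gripper_width: 11.7
gripper_force: 25.0
```

step_arm(plan=[2.8,1.35,0,0,0,0,2.8,1.35,0,0,0,0,2.8,1.35,0,0,0,0,2.4,1.1,0,0,0,0,1.7,0.8,0,0,0,0])

```text
time_s: 9.7
ee_pos: [565.5, -14.1, 173.8]
ee_rot: [-179.9, -0.1, 97.1]
force: [0.5, -0.7, -3.1]
gripper_width: 11.9
gripper_force: 25.0
```

step_arm(plan=[1,0.5,0,0,0,0,0.4,0.2,0,0,0,-0.05,0,0,0,0,0,-0.1,0,0,0,0,0,-0.1,0,0,0,0,0,-0.1])

```text
time_s: 10.12
ee_pos: [570.2, -2.4, 174.1]
ee_rot: [-179.9, -0.0, 117.3]
force: [-0.7, -0.6, -4.2]
gripper_width: 11.6
gripper_force: 25.0
```

step_arm(plan=[0,0,0,0,0,-0.1,0,0,0,0,0,-0.1,0,0,0,0,0,-0.05,0,0,0,0,0,0,0,0,0,0,0,0])

```text
time_s: 10.53
ee_pos: [570.3, -2.7, 174.3]
ee_rot: [-179.9, -0.0, 131.3]
force: [-0.4, 0.3, -4.3]
gripper_width: 11.6
gripper_force: 25.0
```

```bash
python3 - <<'E'
from h import *
st=sensors.state();print(st['ee_pos'],st['ee_rot'],st['force'],st['torque'])
p=viewer.grab_frame('wrist');save(p,'pics/i.png')
T=st['ee_pos'];Rt=R.from_euler('xyz',st['ee_rot'],degrees=True).as_matrix()
print('to target (570.3,-2): tool xy',(Rt.T@np.array([570.3-T[0],-2-T[1],0])).round(1))
E
```

```text
[570.30559371  -2.71219438 174.33038005] [-1.79940720e+02 -4.37626705e-02  1.31266018e+02] [-0.39625881  0.28284664 -4.29654469] [ 0.06025196 -0.13865792  0.05028656]
to target (570.3,-2): tool xy [ 0.5  0.5 -0. ]
```

View pics/i.png

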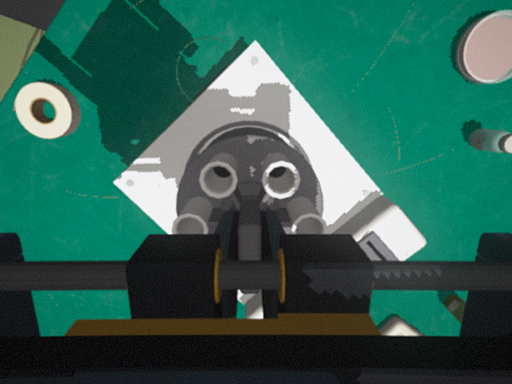

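The picture shows the carousel over the well, with the rim crescent visible at (250,125) and even on both sides. Now lowering.

step_arm(plan=[0.05,0.05,0.8,0,0,0,0,0,1.3,0,0,0,0,0,1.3,0,0,0,0,0,0.7,0,0,0,0,0,0,0,0,0])

```text
time_s: 11.0
ee_pos: [569.3, -1.9, 131.7]
ee_rot: [-179.8, -0.2, 131.3]
force: [-1.1, 0.3, -2.6]
gripper_width: 11.5
gripper_force: 25.0
```

step_arm(plan=[0,0,0.3,0,0,0,0,0,0.2,0,0,0,0,0,0,0,0,0])

```text
time_s: 11.25
ee_pos: [570.9, -1.9, 129.1]
ee_rot: [180.0, 0.0, 131.4]
force: [-0.0, 0.6, -3.4]
gripper_width: 12.1
gripper_force: 25.0
```

step_arm(plan=[0,0,0.2,0,0,0,0,0,0.2,0,0,0,0,0,0,0,0,0])

```text
time_s: 11.5
ee_pos: [570.6, -1.9, 124.8]
ee_rot: [-180.0, -0.0, 131.4]
force: [-0.0, -0.6, -3.9]
gripper_width: 11.9
gripper_force: 25.0
```

step_arm(plan=[0,0,0.2,0,0,0,0,0,0.2,0,0,0,0,0,0.1,0,0,0,0,0,0,0,0,0])

```text
time_s: 11.83
ee_pos: [570.5, -1.9, 119.6]
ee_rot: [-180.0, -0.0, 131.4]
force: [0.1, -0.2, -3.7]
gripper_width: 11.4
gripper_force: 25.0
```

step_arm(plan=[0,0,0.1,0,0,0,0,0,0.1,0,0,0,0,0,0.1,0,0,0,0,0,0,0,0,0])

```text
time_s: 12.17
ee_pos: [570.6, -1.9, 116.7]
ee_rot: [-180.0, -0.0, 131.4]
force: [0.3, 1.1, -3.1]
gripper_width: 12.0
gripper_force: 25.0
```

step_arm(plan=[0,0,0.1,0,0,0,0,0,0.1,0,0,0,0,0,0,0,0,0])

```text
time_s: 12.42
ee_pos: [570.9, -1.9, 115.1]
ee_rot: [180.0, 0.0, 131.4]
force: [0.2, 0.6, -1.9]
gripper_width: 11.9
gripper_force: 25.0
```

step_arm(plan=[0,0,0,0,0,0.02,0,0,0,0,0,0.03,0,0,0,0,0,0.03,0,0,0,0,0,0,0,0,0,0,0,-0.03], newtons=3)

```text
time_s: 12.83
ee_pos: [570.9, -1.9, 115.1]
ee_rot: [180.0, 0.0, 128.5]
force: [-0.3, 0.8, -1.5]
gripper_width: 12.3
gripper_force: 3.0
```

step_arm(plan=[0,0,0,0,0,-0.03,0,0,0,0,0,-0.03,0,0,0,0,0,-0.03,0,0,0,0,0,-0.03,0,0,0,0,0,-0.03])

```text
time_s: 13.25
ee_pos: [570.4, -1.7, 115.2]
ee_rot: [-180.0, -0.0, 137.2]
force: [-0.8, 1.1, -0.1]
gripper_width: 12.0
gripper_force: 3.0
```

step_arm(plan=[0,0,0,0,0,0.03,0,0,0,0,0,0.03,0,0,0,0,0,0.03,0,0,0,0,0,0,0,0,0,0,0,0])

```text
time_s: 13.67
ee_pos: [571.1, -1.9, 115.2]
ee_rot: [180.0, 0.0, 132.0]
force: [0.9, -0.4, -1.6]
gripper_width: 11.8
gripper_force: 3.0
```

```bash
python3 - <<'E'
from h import *
st=sensors.state();print(st['ee_pos'],st['ee_rot'],st['force'],st['torque'])
p=viewer.grab_frame('wrist')
T=st['ee_pos'];Rt=R.from_euler('xyz',st['ee_rot'],degrees=True).as_matrix()
for z in(36.5,25):
  print(z,[proj(p,T+Rt@np.array([38*np.cos(t),38*np.sin(t),T[2]-z-54])).round(1) for t in np.radians([30,-30])])
cv2.imwrite('pics/j.png',cv2.resize(p['img'][130:270,160:340,::-1],None,fx=4,fy=4,interpolation=cv2.INTER_CUBIC))
E
```

```text
[571.06882383  -1.88313532 115.21191328] [1.79963221e+02 3.93060049e-02 1.31995671e+02] [ 0.89240045 -0.43765931 -1.57377539] [-0.09114095 -0.12452054  0.01161709]
36.5 [array([279.9, 181.6]), array([216.9, 181.7])]
25 [array([278.1, 177.3]), array([218.7, 177.3])]
```

View pics/j.png

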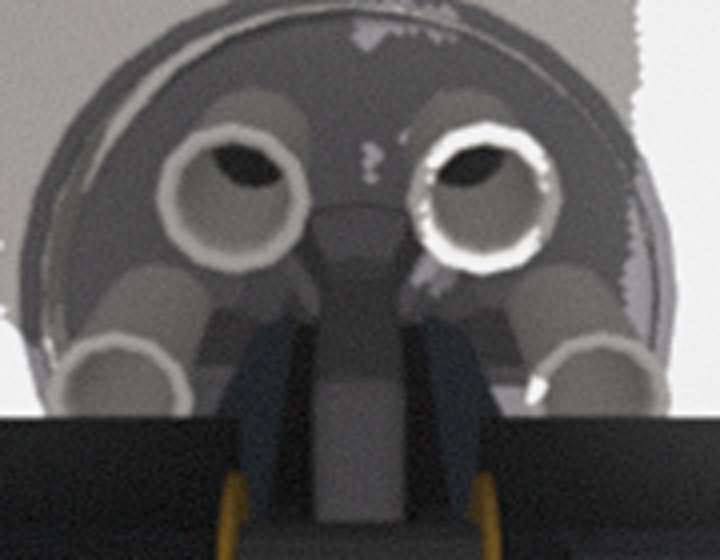

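The crop shows the carousel inside the well rim. The front cups are still at (232,198) and (485,197), the same spacing as when held high, so it has not dropped yet. I'll measure how far the carousel is from the well's axis.

```bash
cat > fit.py <<'E'
from h import *
import pickle,sys
from scipy.optimize import minimize
def samp(g,p,X):
    q=np.array([proj(p,x) for x in X],np.float32); return cv2.remap(g,q[:,0].reshape(-1,1),q[:,1].reshape(-1,1),cv2.INTER_LINEAR).ravel(),q
def circ(c,r,z,ang): return np.c_[c[0]+r*np.cos(ang),c[1]+r*np.sin(ang),np.full(len(ang),z)]
ANG=np.radians(np.arange(0,360,4))
def well(p,c0,vmax,r=61.76):
    g=cv2.GaussianBlur(cv2.cvtColor(p['img'],cv2.COLOR_RGB2GRAY),(0,0),0.8).astype(np.float32);best=(-1e9,)
    q=samp(g,p,circ(c0,r,50,ANG))[1];a=ANG[q[:,1]<vmax]
    for dx in np.arange(-5,5.1,.5):
        for dy in np.arange(-5,5.1,.5):
            c=(c0[0]+dx,c0[1]+dy)
            s=np.clip(samp(g,p,circ(c,r+1.2,50,a))[0]-samp(g,p,circ(c,r-1.2,50,a))[0],-30,30).mean()
            best=max(best,(s,c[0],c[1],len(a)))
    return best
def cups(p,c0,yaw,z,vmax):
    g=cv2.GaussianBlur(cv2.cvtColor(p['img'],cv2.COLOR_RGB2GRAY),(0,0),0.8).astype(np.float32);best=(-1e9,)
    for k in(30,90,150,210,270,330):
        pass
    ks=[k for k in range(30,360,60) if proj(p,[c0[0]+38*np.cos(np.radians(k+yaw)),c0[1]+38*np.sin(np.radians(k+yaw)),z])[1]<vmax]
    for dx in np.arange(-4,4.1,.5):
        for dy in np.arange(-4,4.1,.5):
            s=0
            for k in ks:
                t=np.radians(k+yaw);c=(c0[0]+dx+38*np.cos(t),c0[1]+dy+38*np.sin(t))
                m=samp(g,p,circ(c,9.9,z,ANG))[0];o=samp(g,p,circ(c,13.2,z,ANG))[0];i=samp(g,p,circ(c,6.3,z,ANG))[0]
                s+=np.clip(2*m-o-i,-60,60).mean()
            best=max(best,(s,c0[0]+dx,c0[1]+dy,len(ks)))
    return best
E
python3 - <<'E'
from fit import *
w=pickle.load(open('w.pkl','rb'));print('e',well(w,(569,-1),200))
st=sensors.state();p=viewer.grab_frame('wrist');T=st['ee_pos'];print(T,st['ee_rot'])
print('now',well(p,(569,-1),215));
for z in(91,79.5): print('cups',z,cups(p,T[:2],st['ee_rot'][2],z,200))
E
```

```text
e (np.float32(30.0), np.float64(569.5), np.float64(-0.5), 60)
[571.08057746  -1.9104091  115.22813879] [1.79963259e+02 3.99769029e-02 1.31988007e+02]
now (np.float32(30.0), np.float64(569.5), np.float64(-1.0), 47)
cups 91 (np.float32(120.0), np.float64(571.5805774554364), np.float64(-0.41040910218256865), 2)
cups 79.5 (np.float32(112.6472), np.float64(572.0805774554364), np.float64(-2.4104091021825687), 2)
```

```bash
sed -i 's/,-30,30)/,-200,200)/;s/,-60,60)/,-400,400)/' fit.py; python3 - <<'E'
from fit import *
w=pickle.load(open('w.pkl','rb'));print('e',well(w,(569,-1),200))
st=sensors.state();p=viewer.grab_frame('wrist');T=st['ee_pos'];print(T,st['ee_rot'])
print('now',well(p,(569,-1),215),well(p,(569,-1),215,58.25))
a=cups(p,T[:2],st['ee_rot'][2],91,200);print(a)
Rt=R.from_euler('xyz',st['ee_rot'],degrees=True).as_matrix()
wl=well(p,(569,-1),215);print('tool move',Rt.T@np.array([wl[1]-a[1],wl[2]-a[2],0]))
E
```

```text
e (np.float32(68.3481), np.float64(568.5), np.float64(-1.5), 60)
[571.07885395  -1.91687041 115.20418226] [1.79964001e+02 3.92478952e-02 1.31977219e+02]
now (np.float32(71.31647), np.float64(568.5), np.float64(-1.5), 47) (np.float32(43.82505), np.float64(566.0), np.float64(2.0), 47)
(np.float32(392.80695), np.float64(570.5788539478305), np.float64(-0.4168704072213796), 2)
tool move [ 5.85200061e-01 -2.26987687e+00 -1.82704137e-03]
```

step_arm(plan=[0.03,-0.1,0,0,0,0,0.03,-0.1,0,0,0,0,0,0,0,0,0,0,0,0,0,0,0,0.03,0,0,0,0,0,0.03])

```text
time_s: 14.23
ee_pos: [568.2, -2.9, 114.6]
ee_rot: [-179.9, -0.0, 128.4]
force: [0.1, -0.3, -4.0]
gripper_width: 12.2
gripper_force: 3.0
```

step_arm(plan=[0,0,0,0,0,0.03,0,0,0,0,0,-0.03,0,0,0,0,0,-0.03,0,0,0,0,0,-0.03,0,0,0,0,0,-0.03])

```text
time_s: 14.65
ee_pos: [568.0, -2.8, 114.2]
ee_rot: [-179.9, -0.1, 133.7]
force: [1.7, 0.0, -3.0]
gripper_width: 12.1
gripper_force: 3.0
```

step_arm(plan=[0,0,0,0,0,-0.03,0,0,0,0,0,-0.03,0,0,0,0,0,0.03,0,0,0,0,0,0.03,0,0,0,0,0,0.03])

```text
time_s: 15.07
ee_pos: [567.6, -2.6, 114.1]
ee_rot: [-179.9, -0.1, 131.9]
force: [-0.2, 0.7, -3.5]
gripper_width: 12.1
gripper_force: 3.0
```

```bash
cat > chk.py <<'E'
from fit import *
st=sensors.state();p=viewer.grab_frame('wrist');T=st['ee_pos'];print(st['time_s'],T.round(1),st['ee_rot'].round(1),st['force'].round(1),st['torque'].round(2))
Rt=R.from_euler('xyz',st['ee_rot'],degrees=True).as_matrix();wl=well(p,(569,-1),215)
for z in(91,79):
    a=cups(p,T[:2],st['ee_rot'][2],z,200);print(z,a,'tool move',(Rt.T@np.array([wl[1]-a[1],wl[2]-a[2],0])).round(1))
E
python3 chk.py
```

```text
15.0667 [567.6  -2.6 114.1] [-1.799e+02 -1.000e-01  1.319e+02] [-0.2  0.7 -3.5] [ 0.34 -0.21  0.01]
91 (np.float32(394.8363), np.float64(566.6381145340017), np.float64(-0.6379130863514666), 2) tool move [-1.9  0.8 -0. ]
79 (np.float32(334.30487), np.float64(569.1381145340017), np.float64(-2.6379130863514666), 2) tool move [1.3 0.3 0. ]
```

step_arm(plan=[0,0,0.05,0,0,0,0,0,0.05,0,0,0,0,0,0,0,0,0])

```text
time_s: 15.37
ee_pos: [568.2, -2.9, 113.4]
ee_rot: [-179.9, -0.0, 132.0]
force: [-0.4, 0.7, -3.5]
gripper_width: 11.8
gripper_force: 3.0
```

step_arm(plan=[0,0,0.05,0,0,0.02,0,0,0.05,0,0,0.02,0,0,0,0,0,-0.02,0,0,0,0,0,-0.02,0,0,0,0,0,0])

```text
time_s: 15.78
ee_pos: [568.9, -2.8, 113.0]
ee_rot: [-180.0, 0.0, 132.0]
force: [-0.3, -0.4, -3.6]
gripper_width: 11.7
gripper_force: 3.0
```

```bash
python3 chk.py
```

```text
15.7833 [568.9  -2.8 113. ] [-180.    0.  132.] [-0.3 -0.4 -3.6] [ 0.09 -0.18 -0.03]
91 (np.float32(396.8137), np.float64(567.8512127952113), np.float64(-0.8469764351182247), 2) tool move [-0.9  0.   0. ]
79 (np.float32(350.3444), np.float64(569.8512127952113), np.float64(-2.8469764351182247), 2) tool move [ 1.9 -0.1 -0. ]
```

step_arm(plan=[0,0,0.1,0,0,0,0,0,0.1,0,0,0,0,0,0,0,0,0])

```text
time_s: 16.08
ee_pos: [568.7, -2.8, 110.7]
ee_rot: [-180.0, -0.0, 131.9]
force: [-0.1, -0.3, -3.0]
gripper_width: 12.2
gripper_force: 3.0
```

step_arm(plan=[0,0,0.1,0,0,0,0,0,0.1,0,0,0,0,0,0.1,0,0,0,0,0,0,0,0,0])

```text
time_s: 16.42
ee_pos: [568.7, -2.8, 107.7]
ee_rot: [-180.0, -0.0, 131.9]
force: [-0.0, 0.0, -4.4]
gripper_width: 12.0
gripper_force: 3.0
```

step_arm(plan=[0,0,0.1,0,0,0,0,0,0.1,0,0,0,0,0,0.1,0,0,0,0,0,0,0,0,0])

```text
time_s: 16.75
ee_pos: [568.7, -2.8, 104.7]
ee_rot: [-180.0, -0.0, 131.9]
force: [0.3, 0.5, -3.5]
gripper_width: 12.1
gripper_force: 3.0
```

```bash
python3 chk.py
```

```text
16.75 [568.7  -2.8 104.7] [-180.    -0.   131.9] [ 0.3  0.5 -3.5] [ 0.07 -0.15  0.  ]
91 (np.float32(272.31207), np.float64(566.2026049427511), np.float64(0.6896532942840383), 2) tool move [-2.8  0.6 -0. ]
79 (np.float32(400.36945), np.float64(568.2026049427511), np.float64(-1.3103467057159617), 2) tool move [ 0.   0.4 -0. ]
```

step_arm(plan=[0,0,0.1,0,0,0,0,0,0.1,0,0,0,0,0,0.05,0,0,0,0,0,0,0,0,0])

```text
time_s: 17.13
ee_pos: [569.4, -3.1, 103.4]
ee_rot: [180.0, 0.1, 132.0]
force: [-1.0, -1.6, 4.4]
gripper_width: 11.9
gripper_force: 3.0
```

step_arm(plan=[0,0,0,0,0,0,0,0,0,0,0,0,0,0,0,0,0,0,0,0,0,0,0,0], hand=4)

```text
time_s: 17.47
ee_pos: [568.8, -2.7, 102.2]
ee_rot: [-180.0, -0.0, 131.9]
force: [-0.3, -0.7, 0.0]
gripper_width: 36.0
gripper_force: 0.0
```

step_arm(plan=[0,0,-1,0,0,0,0,0,-2,0,0,0,0,0,-3,0,0,0,0,0,-3,0,0,0,0,0,-3,0,0,0])

```text
time_s: 17.88
ee_pos: [568.7, -2.7, 224.3]
ee_rot: [180.0, 0.0, 131.9]
force: [0.9, 0.1, -0.3]
gripper_width: 39.7
gripper_force: 0.0
```

step_arm(plan=[0,0,-1,0,0,0,0,0,0,0,0,0,0,0,0,0,0,0])

```text
time_s: 18.13
ee_pos: [568.5, -2.8, 232.2]
ee_rot: [-180.0, -0.0, 131.9]
force: [-0.2, 0.4, -1.3]
gripper_width: 40.0
gripper_force: 0.0
```

```bash
python3 - <<'E'
from fit import *
st=sensors.state();p=viewer.grab_frame('wrist');T=st['ee_pos'];print(st['time_s'],T.round(1),st['ee_rot'].round(1),st['force'].round(1),st['qpos'].round(1))
print(well(p,(569,-1),200))
for z in(91,85,79,73): print(z,cups(p,(569,-1),131.5,z,999))
E
```

```text
18.1333 [568.5  -2.8 232.2] [-180.    -0.   131.9] [-0.2  0.4 -1.3] [ -1.4  17.6  90.1  -0.   72.3 -43.4]
(np.float32(65.55022), np.float64(568.5), np.float64(-1.5), 59)
91 (np.float32(662.56323), np.float64(566.5), np.float64(1.0), 6)
85 (np.float32(909.7817), np.float64(568.0), np.float64(0.0), 6)
79 (np.float32(1040.3435), np.float64(569.0), np.float64(-1.5), 6)
73 (np.float32(986.3871), np.float64(570.0), np.float64(-2.5), 6)
```

step_arm(plan=[0,0,0,0,0,0.091,0,0,0,0,0,0.12,0,0,0,0,0,0.12,0,0,0,0,0,0.12,0,0,0,0,0,0.12])

```text
time_s: 18.6
ee_pos: [567.6, -2.8, 229.8]
ee_rot: [-179.7, -0.1, 98.9]
force: [0.2, 0.4, -0.3]
gripper_width: 39.7
gripper_force: 0.0
```

step_arm(plan=[0,0,0,0,0,0.12,0,0,0,0,0,0.12,0,0,0,0,0,0.12,0,0,0,0,0,0.12,0,0,0,0,0,0.12])

```text
time_s: 19.02
ee_pos: [567.7, -2.8, 229.8]
ee_rot: [-179.7, 0.1, 64.5]
force: [0.3, 0.5, 0.0]
gripper_width: 40.1
gripper_force: 0.0
```

step_arm(plan=[0,0,0,0,0,0.12,0,0,0,0,0,0.12,0,0,0,0,0,0.12,0,0,0,0,0,0.04,0.8,-2.3,0,0,0,0])

```text
time_s: 19.43
ee_pos: [559.6, 17.3, 229.7]
ee_rot: [-180.0, 0.2, 41.7]
force: [0.7, 0.4, -0.2]
gripper_width: 40.5
gripper_force: 0.0
```

step_arm(plan=[1.2,-3.5,0,0,0,0,1.2,-3.5,0,0,0,0,1.2,-3.5,0,0,0,0,1.2,-3.5,0,0,0,0,1.2,-3.5,0,0,0,0])

```text
time_s: 19.85
ee_pos: [485.1, 190.9, 230.0]
ee_rot: [-179.9, 0.3, 41.9]
force: [1.5, -0.3, -0.1]
gripper_width: 40.1
gripper_force: 0.0
```

step_arm(plan=[1.2,-3.5,0,0,0,0,1,-2.8,0,0,0,0,0.6,-1.6,0,0,0,0,0,0,0,0,0,0,0,0,0,0,0,0])

```text
time_s: 20.27
ee_pos: [454.1, 267.4, 230.5]
ee_rot: [-180.0, 0.2, 42.0]
force: [-0.0, -0.4, -0.4]
gripper_width: 39.9
gripper_force: 0.0
```

```bash
python3 - <<'E'
from h import *
st=sensors.state();p=viewer.grab_frame('wrist');T=st['ee_pos'];print(st['time_s'],T.round(1),st['ee_rot'].round(1))
for k,z in[('tube',6),('tube_stand',0)]:
    print(k,[(np.round(d['location']),round(d['score'],2),onz(p,d['location'],z).round(1)) for d in viewer.pinpoint(k,p)[:4]],[np.round(d['location']) for d in viewer.boxes_of(k,p)[:3]])
h=cv2.cvtColor(p['img'],cv2.COLOR_RGB2HSV);m=((h[...,0]>130)&(h[...,0]<165)&(h[...,1]>80)).astype(np.uint8)
n,l,s,c=cv2.connectedComponentsWithStats(m)
for i in range(1,n):
    if s[i,4]>15: print('purple',s[i],c[i],onz(p,c[i],90))
i2=p['img'].copy();q=proj(p,[455,268,90]);print(q)
save(p,'pics/k.png')
E
```

```text
20.2667 [454.1 267.4 230.5] [-180.     0.2   42. ]
tube [(array([248., 154.]), 0.76, array([463.9, 281.3,   6. ]))] [array([251., 169.])]
tube_stand [(array([246., 156.]), 0.79, array([460. , 280.6,   0. ])), (array([126.,  62.]), 0.6, array([448. , 455.4,   0. ]))] [array([244., 156.]), array([114.,  57.])]
purple [  54   20  124   68 5342] [113.92811681  54.21246724] [460.70982228 436.00626239  90.        ]
purple [243 166  13  14 123] [249.50406504 173.32520325] [460.99775375 275.72177345  90.        ]
[251.23755103 182.80838887]
```

View pics/k.png

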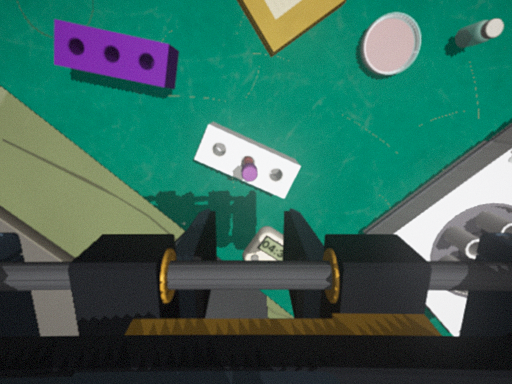

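The wrist picture shows the white stand with its holes at (219,148) and (277,174), and the tube's purple stopper at (249,173). The purple decoy stand is at (112,54).

step_arm(plan=[0.6,-0.1,1.5,0,0,0,0.5,-0.1,2.5,0,0,0,0,0,2.5,0,0,0,0,0,2,0,0,0,0,0,0.8,0,0,0])

```text
time_s: 20.93
ee_pos: [460.9, 274.5, 136.6]
ee_rot: [-179.9, 0.3, 41.8]
force: [-0.3, -0.5, -0.8]
gripper_width: 40.2
gripper_force: 0.0
```

step_arm(plan=[0,0,0,0,0,0,0,0,0,0,0,0,0,0,0,0,0,0])

```text
time_s: 21.18
ee_pos: [463.1, 276.5, 140.8]
ee_rot: [180.0, -0.2, 41.9]
force: [-0.1, -0.4, -0.3]
gripper_width: 40.0
gripper_force: 0.0
```

```bash
python3 - <<'E'
from h import *
st=sensors.state();p=viewer.grab_frame('wrist');T=st['ee_pos'];print(st['time_s'],T.round(1),st['ee_rot'].round(1))
h=cv2.cvtColor(p['img'],cv2.COLOR_RGB2HSV);m=((h[...,0]>130)&(h[...,0]<165)&(h[...,1]>80)).astype(np.uint8)
n,l,s,c=cv2.connectedComponentsWithStats(m)
Rt=R.from_euler('xyz',st['ee_rot'],degrees=True).as_matrix()
for i in range(1,n):
    if s[i,4]>30 and 180<c[i][0]<320:
        X=onz(p,c[i],88);print('purple',s[i],c[i],X,'tool',(Rt.T@(X-T)).round(1))
        x,y,w,hh=s[i,:4];print('top rim est',onz(p,(x+w/2,y+hh-w/2),97))
print([(np.round(d['location']),onz(p,d['location'],6).round(1)) for d in viewer.pinpoint('tube',p)])
E
```

```text
21.1833 [463.1 276.5 140.8] [180.   -0.2  41.9]
[(array([248., 185.]), array([461.8, 279.6,   6. ])), (array([429.,  46.]), array([657.3, 246.3,   6. ]))]
```

```bash
python3 - <<'E'
from h import *
st=sensors.state();p=viewer.grab_frame('wrist');T=st['ee_pos'];print(T.round(1))
h=cv2.cvtColor(p['img'],cv2.COLOR_RGB2HSV);m=((h[...,0]>120)&(h[...,0]<170)&(h[...,1]>60)&(h[...,2]>30)).astype(np.uint8)
n,l,s,c=cv2.connectedComponentsWithStats(m)
Rt=R.from_euler('xyz',st['ee_rot'],degrees=True).as_matrix()
for i in range(1,n):
    if s[i,4]>20:
        X=onz(p,c[i],88);print('purple',s[i],c[i],X,'tool',(Rt.T@(X-T)).round(1))
print(proj(p,[462,277,90]),p['img'][205:245:6,225:275:6].tolist()[3])
cv2.imwrite('pics/l.png',p['img'][:,:,::-1])
E
```

```text
[462.9 276.6 140.9]
purple [   0   12  158   89 9262] [75.96145541 57.88274671] [467.28178319 427.52328676  88.        ] tool [ 103.9 -109.4   53.1]
purple [241 207  20  23 347] [250.27377522 218.93948127] [460.12324493 275.47143976  88.        ] tool [-3.  -1.1 52.9]
[250.44897675 216.75718324] [[38, 89, 71], [48, 90, 79], [43, 91, 78], [113, 79, 115], [111, 79, 115], [110, 79, 113], [125, 114, 125], [172, 168, 162], [171, 168, 163]]
```

step_arm(plan=[-0.2,-0.05,1.5,0,0,0,0,0,2,0,0,0,0,0,1.5,0,0,0,0,0,0.9,0,0,0,0,0,0,0,0,0])

```text
time_s: 21.75
ee_pos: [459.4, 274.8, 79.2]
ee_rot: [-180.0, 0.2, 41.9]
force: [-0.3, -0.8, 0.5]
gripper_width: 40.3
gripper_force: 0.0
```

step_arm(plan=[0,0,0,0,0,0,0,0,0,0,0,0,0,0,0,0,0,0,0,0,0,0,0,0,0,0,0,0,0,0], hand=1, newtons=10)

```text
time_s: 22.17
ee_pos: [460.6, 275.5, 81.1]
ee_rot: [180.0, -0.1, 41.9]
force: [-0.4, -0.1, 1.1]
gripper_width: 15.0
gripper_force: 10.0
```

step_arm(plan=[0,0,0,0,0,0,0,0,0,0,0,0])

```text
time_s: 22.33
ee_pos: [460.5, 275.5, 80.9]
ee_rot: [180.0, -0.1, 41.9]
force: [0.5, -0.5, 2.6]
gripper_width: 15.1
gripper_force: 10.0
```

step_arm(plan=[0,0,-0.5,0,0,0,0,0,-1.5,0,0,0,0,0,-2.5,0,0,0,0,0,-2.5,0,0,0,0,0,-2.5,0,0,0])

```text
time_s: 22.75
ee_pos: [459.8, 275.1, 176.5]
ee_rot: [-180.0, 0.1, 41.9]
force: [0.3, 0.6, -0.3]
gripper_width: 15.5
gripper_force: 10.0
```

step_arm(plan=[0,0,-2,0,0,0,0,0,-1.5,0,0,0,0,0,-0.5,0,0,0,0,0,0,0,0,0,0,0,0,0,0,0])

```text
time_s: 23.17
ee_pos: [459.7, 275.0, 214.8]
ee_rot: [-180.0, 0.1, 41.9]
force: [0.9, -0.2, -0.7]
gripper_width: 15.7
gripper_force: 10.0
```

```bash
python3 - <<'E'
from h import *
st=sensors.state();T=st['ee_pos'];Rt=R.from_euler('xyz',st['ee_rot'],degrees=True).as_matrix()
print(T.round(1),st['ee_rot'].round(2),st['gripper_width'],st['gripper_force'])
t=np.radians(41.9);tgt=np.array([569+38*np.cos(t),-1.5+38*np.sin(t),T[2]]);print(tgt,(Rt.T@(tgt-T)).round(1))
for n in('wrist','top','scene'):
    p=viewer.grab_frame(n)
    print(n,[(np.round(d['location'],1),round(d['score'],2)) for d in viewer.pinpoint('tube',p)[:3]],'pred bottom',proj(p,T+Rt@[0,0,75]).round(1),'top',proj(p,T+Rt@[0,0,-16]).round(1))
    if n=='wrist':
        g=p['img'].astype(int)
        for v in range(195,260,6): print(v,''.join('%4d'%x for x in g[v,225:275:3].sum(1)//3))
E
```

```text
[459.7 275.  214.8] [-1.7999e+02  7.0000e-02  4.1930e+01] 15.66812461871451 10.000010403236956
[597.28383876  23.87763711 214.7579413 ] [-65.5 278.7   0. ]
wrist [(array([245.4, 199.2]), 0.8)] pred bottom [251.5 205.3] top [252.8 262.6]
195   80 105 104  96 101 105  99  81 142 234 244 244 244 161 179 191 245
201   68  73  59  72  75  71  90  88  91 101 101  69  85 125 154 187 244
207   75  72  66  68  66  73  80  85  92  97  93  72 101 104  99  99  84
213   56  51  45  42  63  71  78  95  98 102  93  75  96  47  49  61  64
219   52  53  33  33  59  82  80  90  99  98 100  90  95  48  45  51  54
225   47  40  33  30  73  83 117 127 120 119 116  86  92  32  41  44  50
231   38  26  26  25  57  96 116 112 114 108 112  99  96  30  34  39  51
237   38  21  24  25  52  57  55  59  61  61  62  62  87  33  33  30  41
243   30  20  23  24  54  61  66  68  65  63  68  66  61  34  28  26  29
249   19  21  19  26  62  70  83  88  87  89  84  71  65  37  24  33  30
255   26  26  24  37  78  83  86  80  84  86  83  85  87  55  23  27  23
top [(array([275.9, 208.8]), 0.58)] pred bottom [200.4 201.9] top [196.8 195.9]
scene [(array([195.7, 177.3]), 0.56)] pred bottom [193.1 179.3] top [191. 157.]
```

step_arm(plan=[-0.35,1.5,0,0,0,0,-0.6,2.5,0,0,0,0,-0.75,3.2,0,0,0,0,-0.75,3.2,0,0,0,0,-0.75,3.2,0,0,0,0])

```text
time_s: 23.88
ee_pos: [527.6, 151.6, 215.1]
ee_rot: [-180.0, 0.0, 42.0]
force: [0.5, -0.2, -0.1]
gripper_width: 15.5
gripper_force: 10.0
```

step_arm(plan=[-0.75,3.2,0,0,0,0,-0.75,3.2,0,0,0,0,-0.75,3.2,0,0,0,0,-0.6,2.4,0,0,0,0,-0.35,1.4,0,0,0,0])

```text
time_s: 24.3
ee_pos: [594.0, 29.1, 214.8]
ee_rot: [180.0, 0.0, 41.8]
force: [-0.1, 0.4, -0.1]
gripper_width: 15.4
gripper_force: 10.0
```

step_arm(plan=[-0.15,0.1,1,0,0,0,0,0,1.5,0,0,0,0,0,1,0,0,0,0,0,0,0,0,0,0,0,0,0,0,0])

```text
time_s: 24.72
ee_pos: [591.6, 31.0, 179.6]
ee_rot: [-179.9, 0.1, 42.0]
force: [0.5, -0.7, 1.1]
gripper_width: 15.2
gripper_force: 10.0
```

```bash
cat > tc.py <<'E'
from fit import *
st=sensors.state();T=st['ee_pos'];Rt=R.from_euler('xyz',st['ee_rot'],degrees=True).as_matrix()
p=viewer.grab_frame('wrist');print(T.round(1),st['ee_rot'].round(1),st['force'].round(1))
zb=T[2]-75
L=viewer.pinpoint('tube',p)[:2];print([(np.round(d['location'],1),round(d['score'],2)) for d in L],proj(p,T+Rt@[0,0,75]).round(1))
c=cups(p,(569,-1),131.5,79,190);print('carousel',c)
t=np.radians(41.5);X=np.array([c[1]+38*np.cos(t),c[2]+38*np.sin(t),79])
print('cup mouth',X.round(1),'px',proj(p,X).round(1),'tool rel TCP',(Rt.T@(X-T)).round(1))
for d in L: print('tube bottom tool',(Rt.T@(onz(p,d['location'],zb)-T)).round(1))
cv2.imwrite('pics/m%d.png'%p['shot'],cv2.resize(p['img'][110:280,150:350,::-1],None,fx=4,fy=4,interpolation=cv2.INTER_CUBIC)[:600]);print(p['shot'])
E
python3 tc.py
```

```text
[591.6  31.  179.6] [-1.799e+02  1.000e-01  4.200e+01] [ 0.5 -0.7  1.1]
[(array([261. , 214.5]), 0.69), (array([247.2, 200.7]), 0.55)] [251.6 205.3]
carousel (0, np.float64(573.0), np.float64(3.0), 0)
cup mouth [601.5  28.2  79. ] px [261.6 189.7] tool rel TCP [  5.6   8.8 100.5]
tube bottom tool [-7.7  7.5 75. ]
tube bottom tool [ 3.8 -3.4 75. ]
26
```

step_arm(plan=[-0.15,0.5,0,0,0,0,-0.1,0.45,0,0,0,0,0,0,0,0,0,0,0,0,0,0,0,0])

```text
time_s: 25.15
ee_pos: [597.4, 20.9, 180.8]
ee_rot: [180.0, -0.0, 41.9]
force: [-0.4, 0.1, -0.4]
gripper_width: 15.1
gripper_force: 10.0
```

```bash
cat > tc2.py <<'E'
from fit import *
st=sensors.state();T=st['ee_pos'];Rt=R.from_euler('xyz',st['ee_rot'],degrees=True).as_matrix()
p=viewer.grab_frame('wrist');print(T.round(1),st['ee_rot'].round(1),st['force'].round(1))
L=viewer.pinpoint('tube',p)[:2]
for d in L: print('tube',np.round(d['location'],1),round(d['score'],2),'tool',(Rt.T@(onz(p,d['location'],T[2]-75)-T)).round(1))
print('tube_cup nets',[(np.round(d['location'],1),round(d['score'],2)) for d in viewer.pinpoint('cup',p)[:6]],[(np.round(d['location'],1),round(d['score'],2)) for d in viewer.pinpoint('handle',p)[:2]])
print('cups px',[(k,proj(p,[569+38*np.cos(np.radians(k+131.9)),-2+38*np.sin(np.radians(k+131.9)),79]).round()) for k in range(30,360,60)])
print('well',well(p,(569,-1),190),well(p,(569,-1),170))
g=cv2.cvtColor(p['img'],cv2.COLOR_RGB2GRAY)
for v in range(150,232,4): print(v,' '.join('%3d'%x for x in g[v,214:292:3]))
E
python3 tc2.py
```

```text
[597.4  20.9 180.8] [180.   -0.   41.9] [-0.4  0.1 -0.4]
tube [245.4 199.3] 0.86 tool [ 4.9 -4.8 75. ]
tube_cup nets [] [(array([248.9, 245.7]), 0.7)]
cups px [(30, array([213., 253.])), (90, array([249., 272.])), (150, array([285., 253.])), (210, array([286., 214.])), (270, array([249., 194.])), (330, array([212., 214.]))]
well (np.float32(74.08675), np.float64(569.0), np.float64(-1.0), 29) (np.float32(72.1698), np.float64(569.0), np.float64(-1.0), 16)
150 231 230 229 229 230 231 228 228 229 229 229 229 229 231 230 230 231 231 231 232 230 229 230 227 225 228
154 230 228 230 229 229 230 230 228 230 230 229 229 231 230 229 229 230 227 229 228 228 229 229 228 229 228
158 230 230 228 229 228 231 228 230 229 231 231 232 232 231 229 230 230 228 227 230 231 228 229 228 230 229
162 230 228 231 229 230 224 185 155 143 139 134 139 141 141 139 138 162 203 227 229 230 231 230 229 229 227
166 232 233 217 143 135 125 116 103 102 127 134 132 124 117 112  96  98 110 130 139 145 214 229 228 230 227
170 164 125 122  90 113 133 127 124 127 131 126 124 128 126 126 128 126 133 129 117  86 124 138 168 23
[... 925 characters left out ...]
  78  83  65  65  64  62  59  78 133 138  41  66  85
210  94  91  88 121  52  53  54  59  90  79  65  66  74  73  84  65  65  52  49  47  91 108  92 101  94  97
214  90  91  56  45  49  42  31  32  56  68  71  78  78  81  83  51  45  32  42  46  44  44  85  93  99 100
218  93  83  42  41  51  35  23  27  50  74  65  78  79  82  78  54  46  36  34  47  44  47  44  91  91  88
222 111  47  47  44  43  33  30  37  54  85  80  74  83  87  89  50  58  30  36  38  43  44  47  68 111 125
226  51  43  42  39  38  29  21  32  61  95 109 112 112 109  93  69  40  25  31  35  41  35  47  41 116 120
230  39  36  29  34  30  12  19  21  67  91 106 103 106  99  95  72  44  28  29  30  42  41  43  46  47 119
```

step_arm(plan=[-0.3,0.3,-1,0,0,0,0,0,0,0,0,0,0,0,0,0,0,0,0,0,0,0,0,0])

```text
time_s: 25.68
ee_pos: [596.9, 16.9, 190.8]
ee_rot: [180.0, -0.0, 41.9]
force: [-0.3, -0.6, 0.5]
gripper_width: 15.4
gripper_force: 10.0
```

```bash
python3 - <<'E'
from h import *
st=sensors.state();T=st['ee_pos'];print(T.round(1))
p=viewer.grab_frame('wrist');save(p,'pics/n1.png');a=p['img'].astype(int)
b=cv2.resize(cv2.imread('pics/m26.png')[:,:,::-1],(200,150),interpolation=cv2.INTER_AREA).astype(int)
k=cv2.GaussianBlur(np.abs(a[110:260,150:350]-b).max(2).astype(np.uint8),(3,3),0)
for v in range(180,226,2): print(v,''.join('#' if k[v-110,u-150]<14 else '.' for u in range(230,272)), p['img'][v,247])
E
```

```text
[596.9  16.9 190.8]
180 ..............................############ [47 46 46]
182 ...................................####### [48 52 50]
184 .........###........####.................# [70 68 66]
186 .........###.........#.................... [108 102  97]
188 .........#................................ [112 112 107]
190 .......................................... [119 114 112]
192 ......................................##.. [122 120 117]
194 ....#..................................##. [124 123 119]
196 ........#..............................##. [158 153 153]
198 .......................................... [161 160 156]
200 ......###....########..................... [87 70 66]
202 .......##..##############................. [92 66 70]
204 ..........##############.................. [86 63 62]
206 ..........###############................. [85 62 62]
208 .........#################................ [90 70 68]
210 #........#####################....######## [90 63 62]
212 #####....################################# [104  70  68]
214 #####.....################################ [98 62 63]
216 #####.....################################ [103  72  68]
218 #####.....################################ [105  70  69]
220 #####.....################################ [93 63 60]
222 ######.....############################### [97 65 62]
224 #######...################################ [101  82  85]
```

step_arm(plan=[0.35,-0.05,0.8,0,0,0,0,0,0.6,0,0,0,0,0,0,0,0,0,0,0,0,0,0,0])

```text
time_s: 26.07
ee_pos: [598.6, 19.8, 175.3]
ee_rot: [-179.9, 0.1, 41.9]
force: [-0.2, -0.7, 0.6]
gripper_width: 15.1
gripper_force: 10.0
```

```bash
cat > tc3.py <<'E'
from fit import *
st=sensors.state();T=st['ee_pos'];Rt=R.from_euler('xyz',st['ee_rot'],degrees=True).as_matrix()
p=viewer.grab_frame('wrist');print(st['time_s'],T.round(1),st['force'].round(1))
g=cv2.GaussianBlur(cv2.cvtColor(p['img'],cv2.COLOR_RGB2GRAY),(0,0),0.7).astype(np.float32)
# tube hemisphere centre in camera: pixel (247.5,207.2) -> tool
H=Rt.T@(onz(p,(247.5,207.2),T[2]-69)-T);print('hemisphere tool',H.round(1))
best=(-9,)
for x in np.arange(-7,10,.5):
  for y in np.arange(-10,7,.5):
    c=T+Rt@[x,y,0]
    P=circ(c,9.9,79,ANG);q=samp(g,p,P)[1];ok=q[:,1]<197
    if ok.sum()<12: continue
    m,o=[samp(g,p,circ(c,r,79,ANG[ok]))[0] for r in(9.9,13.3)];i=samp(g,p,circ(c,6.5,79,ANG[ok]))[0]
    best=max(best,(np.clip(2*m-o-i,-150,250).mean(),x,y,ok.sum()))
print('cup tool',best,'move',best[1]-H[0],best[2]-H[1])
E
python3 tc3.py
```

```text
26.0667 [598.6  19.8 175.3] [-0.2 -0.7  0.6]
hemisphere tool [ 0.5 -3.1 69. ]
cup tool (np.float32(240.08058), np.float64(2.5), np.float64(-3.5), np.int64(52)) move 2.048873716825695 -0.3570335071442119
```

step_arm(plan=[0.15,-0.03,0.7,0,0,0,0,0,0.7,0,0,0,0,0,0,0,0,0,0,0,0,0,0,0])

```text
time_s: 26.45
ee_pos: [599.6, 20.9, 161.6]
ee_rot: [-179.9, 0.1, 41.9]
force: [0.1, -0.9, -0.6]
gripper_width: 15.6
gripper_force: 10.0
```

```bash
python3 tc3.py
```

```text
26.45 [599.6  20.9 161.6] [ 0.1 -0.9 -0.6]
hemisphere tool [ 0.4 -3.2 69. ]
cup tool (np.float32(242.74205), np.float64(1.0), np.float64(-3.5), np.int64(35)) move 0.5698347765687743 -0.3148582583826163
```

step_arm(plan=[0.03,-0.02,0.4,0,0,0,0,0,0.4,0,0,0,0,0,0.4,0,0,0,0,0,0,0,0,0])

```text
time_s: 26.83
ee_pos: [599.4, 21.2, 149.4]
ee_rot: [-179.9, 0.1, 41.9]
force: [-0.0, 0.7, -0.3]
gripper_width: 15.3
gripper_force: 10.0
```

step_arm(plan=[0,0,0.3,0,0,0,0,0,0.3,0,0,0,0,0,0.3,0,0,0,0,0,0,0,0,0])

```text
time_s: 27.17
ee_pos: [599.7, 21.2, 140.7]
ee_rot: [-180.0, 0.1, 41.9]
force: [-0.1, 0.4, 0.2]
gripper_width: 15.3
gripper_force: 10.0
```

step_arm(plan=[0,0,0.4,0,0,0,0,0,0.4,0,0,0,0,0,0.4,0,0,0,0,0,0.4,0,0,0,0,0,0,0,0,0])

```text
time_s: 27.58
ee_pos: [599.5, 21.2, 124.3]
ee_rot: [-179.9, 0.1, 41.9]
force: [-1.1, 0.4, 0.2]
gripper_width: 15.2
gripper_force: 10.0
```

step_arm(plan=[0,0,0.2,0,0,0,0,0,0.2,0,0,0,0,0,0.2,0,0,0,0,0,0,0,0,0])

```text
time_s: 27.92
ee_pos: [599.9, 21.2, 119.0]
ee_rot: [-180.0, 0.0, 41.9]
force: [0.1, 0.3, -0.4]
gripper_width: 15.4
gripper_force: 10.0
```

step_arm(plan=[0,0,0.15,0,0,0,0,0,0.15,0,0,0,0,0,0,0,0,0])

```text
time_s: 28.17
ee_pos: [599.9, 21.2, 116.2]
ee_rot: [-180.0, 0.0, 41.9]
force: [-0.7, 0.4, 0.6]
gripper_width: 15.4
gripper_force: 10.0
```

step_arm(plan=[0,0,0.1,0,0,0,0,0,0.1,0,0,0,0,0,0,0,0,0])

```text
time_s: 28.42
ee_pos: [600.0, 21.2, 114.3]
ee_rot: [-180.0, 0.0, 41.9]
force: [-1.4, -0.1, 0.3]
gripper_width: 15.2
gripper_force: 10.0
```

step_arm(plan=[0,0,0,0,0,0,0,0,0,0,0,0,0,0,0,0,0,0,0,0,0,0,0,0], hand=2.4)

```text
time_s: 28.75
ee_pos: [600.3, 21.2, 114.5]
ee_rot: [180.0, -0.0, 41.9]
force: [-0.1, 0.0, 0.2]
gripper_width: 24.2
gripper_force: 0.0
```

```bash
python3 - <<'E'
from h import *
st=sensors.state();T=st['ee_pos'];Rt=R.from_euler('xyz',st['ee_rot'],degrees=True).as_matrix()
print(T.round(1),st['force'].round(1),st['gripper_width'],st['gripper_force'])
p=viewer.grab_frame('wrist');h=cv2.cvtColor(p['img'],cv2.COLOR_RGB2HSV)
m=((h[...,0]>120)&(h[...,0]<170)&(h[...,1]>60)&(h[...,2]>30)).astype(np.uint8)
n,l,s,c=cv2.connectedComponentsWithStats(m);print([(s[i],c[i].round()) for i in range(1,n) if s[i,4]>30])
print('tube',[(np.round(d['location']),round(d['score'],2)) for d in viewer.pinpoint('tube',p)[:3]],proj(p,[*T[:2],39]).round())
E
```

```text
[600.3  21.2 114.5] [-0.1  0.   0.2] 24.178674020043847 0.0
[(array([229, 247,  29,  14, 305], dtype=int32), array([244., 254.]))]
tube [] [252. 205.]
```

Released. I'll open a little more, retreat straight up and check.

step_arm(plan=[0,0,0,0,0,0,0,0,0,0,0,0], hand=4)

```text
time_s: 29.02
ee_pos: [600.1, 21.2, 114.4]
ee_rot: [180.0, 0.0, 41.9]
force: [-0.1, 0.5, -0.4]
gripper_width: 34.9
gripper_force: 0.0
```

step_arm(plan=[0,0,-0.8,0,0,0,0,0,-1.5,0,0,0,0,0,-3,0,0,0,0,0,-3,0,0,0,0,0,-3,0,0,0])

```text
time_s: 29.43
ee_pos: [599.9, 21.2, 229.2]
ee_rot: [180.0, 0.0, 41.9]
force: [0.9, 0.0, 0.7]
gripper_width: 39.9
gripper_force: 0.0
```

step_arm(plan=[0,0,-1,0,0,0,0,0,0,0,0,0,0,0,0,0,0,0])

```text
time_s: 29.68
ee_pos: [599.8, 21.2, 237.3]
ee_rot: [180.0, 0.0, 41.9]
force: [-0.0, 0.3, -0.6]
gripper_width: 40.1
gripper_force: 0.0
```

```bash
python3 - <<'E'
from fit import *
st=sensors.state();T=st['ee_pos'];print(st['time_s'],T.round(1))
p=viewer.grab_frame('wrist');h=cv2.cvtColor(p['img'],cv2.COLOR_RGB2HSV)
m=((h[...,0]>120)&(h[...,0]<170)&(h[...,1]>60)&(h[...,2]>30)).astype(np.uint8)
n,l,s,c=cv2.connectedComponentsWithStats(m)
for i in range(1,n):
    if s[i,4]>30: print('purple',s[i],c[i].round(1),'at z130',onz(p,c[i],130).round(1),'z120',onz(p,c[i],120).round(1))
a=np.radians(41.9);b=[569+38*np.cos(a),-2+38*np.sin(a)]
print('pred stopper if home',proj(p,[*b,130]).round(1),proj(p,[*b,109]).round(1))
print('tube',[(np.round(d['location']),round(d['score'],2)) for d in viewer.pinpoint('tube',p)[:3]],'pred',proj(p,[*b,39]).round(1))
for z in(91,85,79,73): print(z,cups(p,(569,-1),131.9,z,230))
E
```

```text
29.6833 [599.8  21.2 237.3]
purple [236 189  18  21 284] [244.7 199.2] at z130 [592.1  22.2 130. ] z120 [589.7  20.2 120. ]
pred stopper if home [247.6 194.2] [247.7 188. ]
tube [(array([247., 167.]), 0.97)] pred [248.  172.3]
91 (np.float32(365.27875), np.float64(572.5), np.float64(0.5), 3)
85 (np.float32(439.61234), np.float64(571.0), np.float64(-0.5), 3)
79 (np.float32(470.22058), np.float64(570.0), np.float64(-1.5), 3)
73 (np.float32(548.8879), np.float64(568.5), np.float64(-2.5), 5)
```

```bash
python3 -c "
from workcell import env
print(env.job_done())"
```

```text
the job is handed in; nothing more can be done
None
```

I handed the job in at about 30 s with the carousel home on the drive and let go, and the tube released in one of its cups, leaning slightly (about 0.06 rad by the wrist camera); `env.job_done()` returned no verdict, so I can't confirm it passed.

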